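# Scan a specimen box and hold the exposure dial

## Task

Pick up the tall stag-beetle specimen box and, holding it upright just over the marked standing place, squarely show the scanner's lens first the box's right side, then its left side (right and left as you look at the beetle), pausing about a second each. Stand it on the marked place with the beetle facing the lens and let go, then grip the spring-return dial on top of the scanner, turn it clockwise past the first two clicks to the third and finish while still holding it there: the program ends holding the dial, for it springs back if let go. Leave the other things on the desk where they are.

Things in the scene. Friction and masses are not known exactly. Their poses are not given: they have to be found in the camera images.
- specimen: Tall upright glazed card box with a big stag beetle in it; 40 mm deep (x), 49 mm wide (y), 117 mm tall, about 0.09 kg, standing on the desk. Origin: centre of its underside. The beetle front faces its own -x, the closed back +x; as you look at the beetle the left side is +y, the right side -y. The front has no solid pane: take the box across its two narrow sides (along y), near the top.
- specimen_mid (a point): Middle of the specimen box, 58 mm above its underside (axes as the box).
- specimen_left (a point): Middle of the box's left side, +y, 24.5 mm from the middle.
- specimen_right (a point): Middle of the box's right side, -y, 24.5 mm from the middle.
- specimen_glass (a point): Middle of the box's front with the beetle, -x, 20 mm from the middle.
- scanner: Fixed desktop scanner: a grey housing 110 mm deep (x) x 130 mm wide (y) x 85 mm tall, origin at the centre of the housing's underside. Its own -x is the front with the round lens (58 mm above the desk, sticking out 10 mm); the lens looks along -x. A black plate 4 mm thick and 100 mm wide runs 125 mm out from the front.
- stage (a point): The marked standing place (four white corner marks, about 56 x 66 mm) on the black plate: its centre, on the plate's upper face, 4 mm above the desk, 125 mm from the scanner's centre along its -x. Axes as the scanner.
- view (a point): The point in front of the lens, 72 mm straight above the stage's centre, where the middle of the box belongs while a side is shown (14 mm lower it would stand on the plate). A side is shown when it points to the scanner's +x (towards the lens).
- dial_grip (a point): Where to grip the dial: on its axis, 112 mm above the desk (27 mm above the housing), turning with the dial. The dial is a black bar 44 mm long (point x), 14 mm thick (point y; close the fingers across it), its top 37 mm above the housing, on a disc 50 mm wide and 6 mm high in the middle of the housing's top. A white line marks the +x end of the bar.
- dial (a joint): Angle of the dial, rad: 0 at home, growing clockwise seen from above, stop at 1.55. Clicks (light detents) at 0.4, 0.8 and 1.2, the third; white ticks of growing length on the housing mark them. A spring turns it back to 0 when released (about 0.08 N m at the first click, 0.13 N m at the third).
- fly_box: Bystander: small glazed card box lying on its long edge, 30 x 76 x 36 mm; origin under its centre. Leave alone.
- eraser: Bystander: eraser 19 x 42 x 12 mm, origin under its centre. Leave alone.
- spool: Bystander: thread spool 28 mm across, 36 mm tall, origin under its centre. Leave alone.
Not all that is in view belongs to the job. Leave any blue or green look-alike of the specimen alone.

How it is judged:
On the way, in this order (a step that is already met when the one before it is completed fails the run):
1. the held box shows its right side to the lens (horizontal distance between specimen_mid and view below 0.025 m and z of specimen_mid in the frame of view below 0.035 m and angle between the y axis of specimen and the x axis of scanner, either way round below 0.3 rad and x of specimen_right in the frame of scanner above -0.125 m and angle between specimen's own z axis and vertical below 0.2 rad and contact force between the fingers and specimen above 0.5 N), for 0.4 s.
2. the held box shows its left side to the lens (horizontal distance between specimen_mid and view below 0.025 m and z of specimen_mid in the frame of view below 0.035 m and angle between the y axis of specimen and the x axis of scanner, either way round below 0.3 rad and x of specimen_left in the frame of scanner above -0.125 m and angle between specimen's own z axis and vertical below 0.2 rad and contact force between the fingers and specimen above 0.5 N), for 0.4 s.
3. the box stands released on the marked place, beetle facing the lens (horizontal distance between specimen and stage below 0.018 m and z of specimen in the frame of stage below 0.004 m and angle between specimen's own z axis and vertical below 0.08 rad and angle between the x axis of specimen and the x axis of scanner, either way round below 0.3 rad and x of specimen_glass in the frame of scanner above -0.125 m and linear speed of specimen below 0.02 m/s and not (contact force between the arm and specimen above 0.1 N) and not (contact force between the fingers and specimen above 0.1 N)), for 0.2 s.
4. the gripped dial is past the first two clicks (value of joint dial above 0.9 rad and contact force between the fingers and dial above 1 N), for 0.05 s.
At the end, for the whole second after the job is handed in: The fingers hold the dial (over 1 N) still at its third click, between 1.08 and 1.32 rad, while the specimen box stands untouched and upright on the plate, its centre within 18 mm of the marked place's centre and its beetle side within 0.3 rad of facing the lens (all of step 3 and value of joint dial between 1.08 and 1.32 rad and contact force between the fingers and dial above 1 N and velocity of joint dial between -0.1 and 0.1 rad/s); the arm keeps its last pose, push and grip.
It fails at once if a bystander is moved by more than 20 mm (distance of any of fly_box, eraser, spool from where it was at the start of the episode above 0.02 m).
It fails at once if the specimen box is tipped over (angle between specimen's own z axis and vertical above 0.6 rad).
It fails at once if the dial is turned before the box stands on its place (value of joint dial above 0.25 rad and horizontal distance between specimen and stage above 0.03 m).
It also fails if it takes over 54 s, if anything falls off the work surface, if the arm or the gripper's body presses on something with over 40 N, if the wrist force passes 120 N, or if a joint passes its speed limit or range.

## Robot

A 6-joint arm with a two-finger parallel gripper is mounted at the origin on a cart in front of the work surface, level with it; the furniture and walls round the work are solid. World frame = base frame: x ahead of the robot, y to its left, z up, the work surface at z = 0. Lengths are in m, angles in rad, forces in N, time in s.
With the tool pointing down it reaches from about 0.35 to 0.975 m from the base axis. Payload 4.9 kg.
Tool frame: the origin (TCP) lies at the very end of the fingers, on their centre line; the grasp point (between the pads) lies 19 mm behind it; z points along the fingers, y is the line along which they close (so a half turn about z gives the same grasp; the last joint's range is limited). The gripper opens to 85 mm and grips with 20 to 120 N. Pads are 22 mm wide; open, the fingers measure 114 mm over their backs; the gripper's body (76 mm by 85 mm) begins 54 mm behind the grasp point. The pads swing forward as they close: fully open they stand 13 mm farther back than shut.
Start: joints at [1.215, 0.053, 1.613, -0, 1.476, -0.119], TCP at [0.147, 0.608, 0.231] pointing down, gripper open.
Joint ranges: [-3.01, 3.01], [-1.01, 2.22], [0.06, 2.58], [-1.02, 4.17], [0.09, 2.62], [-3.14, 3.14]. Speed limits (rad/s): [2.57, 2.57, 3.14, 3.14, 3.14, 3.14].

## Interface

Orientations are given as a unit quaternion [w, x, y, z].
In Python, from plant import * gives the robot as it stands.
- The arm moves only by the tool jog_arm, never from a script. Its argument "moves" is a list that holds one entry, the list of rows, each a list of 7 numbers: the finger opening in cm, from 0 to 8.54, then the shift along the tool's x, y, z in cm, then the turn, a rotation vector about the tool's x, y, z in rad. A call has 1 to 20 rows; each row shifts and turns the commanded pose from where the row before left it, along the tool's axes as they then stand; what a row does not reach is not made up. A row lasts 1/12 s, in which the tool goes at most 41.7 mm and 7.16 degrees, less where a joint would pass 70% of its speed; a pose out of reach is approached as far as the arm can. A call is refused whole if a number of a shift passes 4.17 or a number of a turn 0.125, either way. A call with a gripper value outside its range is refused whole. The fingers move at their own pace and stop on an object; the grip force is fixed at half the most. Time passes only in rows, so rows that do not move let the fingers close. It gives the time, the measured TCP pose, the force, the opening and the grip force at its end, in the units of the state.
- state(): the state, without advancing time (a new reading comes with each control period).
- grab_frame(name): name is "side" or "top" or "wrist"; returns a dict with "color" (420x560x3 uint8, blue, green, red), "depth" (420x560 float32, m along the optical axis (not along the pixel's ray), 0 where there is no reading), "fx", "fy", "cx", "cy" (pixels), "R" (3x3) and "t" (3): a world point X has camera coordinates R X + t. Camera axes: x right, y down, z forward; pixel columns grow to the right and rows downward; lengths in m; the calibration is good to about 2 mm. A picture is of the moment at which its call begins.
- job_done(): hands the job in; it is judged then, once.
Trained networks look in a picture, given as the dict that the camera call returned (one of the last four; its "shot" number tells which), for a name from the list of things; names that differ only in an ending like _2 or _b are one class to them, and where a whole thing is asked for, a point or a joint stands for the part that bears it (a point fixed in the world has none). Each returns a list of dicts, best first, with "p" (0 to 1); they miss things now and then, are a little off and sometimes report something else, mostly with a low value. They report only what shows in the picture. A call takes as long as a camera call. They do not tell look-alikes from the thing itself.
- recognise(name, picture): "rect" ([centre column, centre row, width, height] in pixels, round what is visible of it).
- regions_of(name, picture): "pixels" (420x560 bool, what is visible of it) and "rect" ([centre column, centre row, width, height] in pixels, round what is visible of it).
The state is a dict: "time": time; "joint_pos": joint angles; "joint_vel": joint speeds; "joint_efforts": joint torques, N m; "tool_pos": TCP position; "tool_rot": TCP orientation; "contact_force": force on the tool from outside, world axes, zero at the start; "ft_torque": the same for the moment, N m; "gripper_width": opening from 0.0 (shut) to 1.0 (fully open); "grasp_force": force on a finger pad.
Only numpy, scipy, OpenCV 4.12 (cv2) and the standard library are available. Lean on these libraries where they do the work, as an engineer would, in place of code of your own. Each camera call takes 0.05 s, during which the arm holds its last target. There are 200 camera calls.

## Working session

There is one attempt and no reset: what is moved stays moved. The work goes in short steps, Python scripts to look and compute and a tool call to move; the robot and the scene stay as the last step left them, time stands still between calls to the robot, and variables do not carry over. Pictures are saved under pics/ and viewed, at most 10 in all, crops included, and the job is handed in when it is done.

Besides the shell and the picture viewer there is one more tool, called by a JSON object that holds its "method" and its "body". jog_arm: Moves the arm, as the interface text tells. Its arguments: {"type":"object","properties":{"moves":{"type":"array"}},"required":["moves"]}

```bash
mkdir -p pics; cat > h.py <<'E'
from plant import *
import numpy as np, cv2
from scipy.spatial.transform import Rotation as Ro
def cloud(f):
    d=f["depth"];v,u=np.mgrid[:d.shape[0],:d.shape[1]]
    c=np.stack([(u-f["cx"])/f["fx"]*d,(v-f["cy"])/f["fy"]*d,d],-1)
    return (c-np.array(f["t"]))@np.array(f["R"])
def med(P,m): 
    q=P[m&(P[...,2]>-1)]; return q
E
python3 - <<'E'
from h import *
s=state();print({k:np.round(v,3) for k,v in s.items()})
fs={n:grab_frame(n) for n in("side","top")}
cv2.imwrite("pics/a.png",np.hstack([cv2.resize(fs[n]["color"],None,fx=.7,fy=.7) for n in fs]))
for n,f in fs.items():
    P=cloud(f)
    print(n,"cam",np.round(-np.array(f["R"]).T@f["t"],3))
    for o in("specimen","scanner","dial","fly_box","eraser","spool"):
        for r in regions_of(o,f)[:4]:
            q=P[r["pixels"]&(f["depth"]>0)]
            print(o,round(r["p"],2),np.round(r["rect"]),np.round(np.percentile(q,[3,50,97],axis=0),3).tolist() if len(q) else "")
E
```

```text
{'time': np.float64(0.0), 'joint_pos': array([ 1.215,  0.053,  1.614, -0.   ,  1.476, -0.119]), 'joint_vel': array([ 0.   ,  0.001,  0.001, -0.002, -0.   , -0.   ]), 'joint_efforts': array([ 1.0000e-03, -3.9370e+01, -3.7017e+01,  0.0000e+00,  7.0000e-03,
        0.0000e+00]), 'tool_pos': array([0.146, 0.607, 0.23 ]), 'tool_rot': array([-0.   ,  0.118,  0.993, -0.001]), 'contact_force': array([ 0.069, -0.55 , -0.487]), 'ft_torque': array([ 0.027, -0.024, -0.007]), 'grasp_force': np.float64(0.0), 'gripper_width': np.float64(0.996)}
side cam [-0.092 -0.032  0.58 ]
specimen 0.67 [220. 246.  24.  58.] [[0.528, 0.049, 0.008], [0.537, 0.07, 0.076], [0.569, 0.09, 0.119]]
specimen 0.61 [202. 220.  19.  51.] [[0.635, 0.101, 0.003], [0.64, 0.119, 0.08], [0.724, 0.136, 0.119]]
scanner 0.77 [335. 232. 119.  71.] [[0.538, -0.274, 0.004], [0.574, -0.193, 0.05], [0.649, -0.059, 0.11]]
dial 0.64 [363. 212.  26.  28.] [[0.581, -0.246, 0.089], [0.595, -0.225, 0.101], [0.612, -0.205, 0.124]]
dial 0.58 [336. 233. 115.  69.] [[0.538, -0.274, 0.004], [0.574, -0.193, 0.052], [0.647, -0.06, 0.111]]
fly_box 0
[... 369 characters left out ...]
.642, 0.186, 0.01], [0.654, 0.206, 0.087], [0.682, 0.229, 0.119]]
specimen 0.62 [327. 221. 101.  66.] [[0.537, -0.275, 0.001], [0.589, -0.185, 0.068], [0.654, -0.059, 0.105]]
specimen 0.55 [234. 249.  19.  32.] [[0.528, 0.048, 0.023], [0.539, 0.068, 0.092], [0.569, 0.086, 0.119]]
scanner 0.95 [324. 221. 100.  64.] [[0.537, -0.276, 0.0], [0.59, -0.185, 0.066], [0.656, -0.058, 0.103]]
dial 0.87 [349. 210.  22.  20.] [[0.581, -0.246, 0.088], [0.597, -0.226, 0.094], [0.624, -0.207, 0.125]]
fly_box 0.83 [240. 181.  22.  26.] [[0.747, 0.001, 0.001], [0.77, 0.031, 0.032], [0.799, 0.059, 0.039]]
eraser 0.43 [402. 274.  15.  10.] [[0.437, -0.36, 0.006], [0.447, -0.342, 0.012], [0.457, -0.324, 0.015]]
```

View pics/a.png

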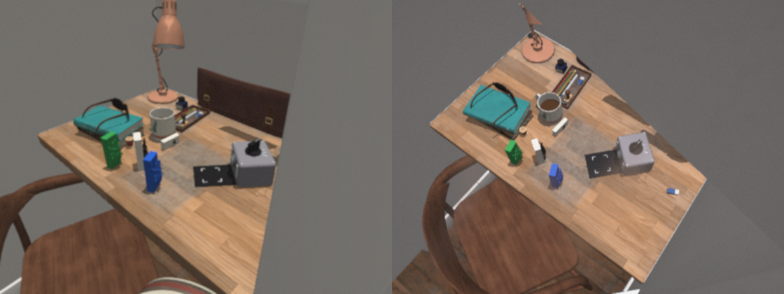

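Three candidates in the top view: white/cream (210,217), green (174,217) and blue (234,249). White fits, because blue and green are declared look-alikes. I'll confirm this in an enlarged crop and fit the geometry.

```bash
python3 - <<'E'
from h import *
fs={n:grab_frame(n) for n in("side","top")}
def crop(f,u0,v0,w,h,k): return cv2.resize(f["color"][v0:v0+h,u0:u0+w],(w*k,h*k),interpolation=cv2.INTER_CUBIC)
a=crop(fs["side"],180,180,66,100,6);b=crop(fs["top"],190,180,66,100,6)
cv2.imwrite("pics/b.png",np.hstack([a,b]))
a=crop(fs["top"],270,180,110,80,7)
cv2.imwrite("pics/c.png",a)
def rect(q,lab):
    r=cv2.minAreaRect((q[:,:2]*1000).astype(np.float32)); print(lab,len(q),np.round(r[0],1),np.round(r[1],1),round(r[2],1))
for n,f in fs.items():
    P=cloud(f);ok=f["depth"]>0
    x,y,z=P[...,0],P[...,1],P[...,2]
    def sel(x0,x1,y0,y1,z0,z1): return P[ok&(x>x0)&(x<x1)&(y>y0)&(y<y1)&(z>z0)&(z<z1)]
    rect(sel(.61,.71,.08,.16,.113,.125),n+" box top")
    rect(sel(.61,.71,.08,.16,.02,.125),n+" box all")
    rect(sel(.5,.7,-.3,-.13,.080,.088),n+" housing top")
    rect(sel(.5,.7,-.3,-.13,.115,.13),n+" bar top")
    rect(sel(.5,.7,-.3,-.04,.0025,.008),n+" plate")
    q=sel(.6,.8,.06,.25,.01,.05); 
    for r in recognise("spool",f)[:2]: 
        u,v=map(int,r["rect"][:2]);print("spool",r["p"],r["rect"],P[v,u])
    # white marks on plate
    c=f["color"].astype(int); m=ok&(x>.5)&(x<.68)&(y>-.16)&(y<-.03)&(z<.012)&(c.min(-1)>130)
    rect(P[m],n+" marks")
E
```

```text
side box top 142 [658.7 124. ] [52.8 22.1] 12.3
side box all 637 [660.7 115.2] [52.9 40. ] 12.5
side housing top 1438 [ 602.8 -225.4] [131.3 108.7] 2.3
side bar top 132 [ 602.9 -226.5] [15.4 44.1] 37.4
side plate 2015 [ 599.7 -164.6] [249.  199.5] 89.9
spool 0.51 [187.8, 204.2, 6.7, 20.6] [0.7727809  0.17274769 0.02061631]
side marks 26 [ 600.1 -100.4] [61.1 63.6] 88.7
top box top 149 [659.  115.5] [45.8 35.6] 13.1
top box all 413 [658.5 114.6] [46.6 38. ] 11.3
top housing top 1485 [ 601.3 -227.1] [129.9 109.3] 2.0
top bar top 102 [ 602.2 -228.5] [14.  44.8] 37.8
top plate 1430 [ 600.  -169.9] [259.1 199.8] 89.9
spool 0.67 [185.7, 186.6, 11.0, 15.3] [0.77217701 0.17935191 0.03500142]
top marks 62 [590.2 -82.6] [104.6 180.1] 89.2
```

View pics/b.png

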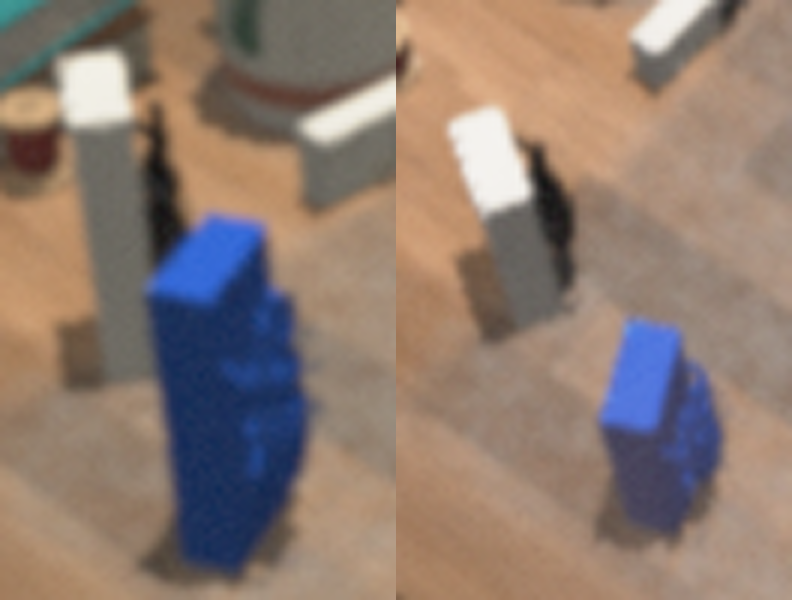

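View pics/c.png

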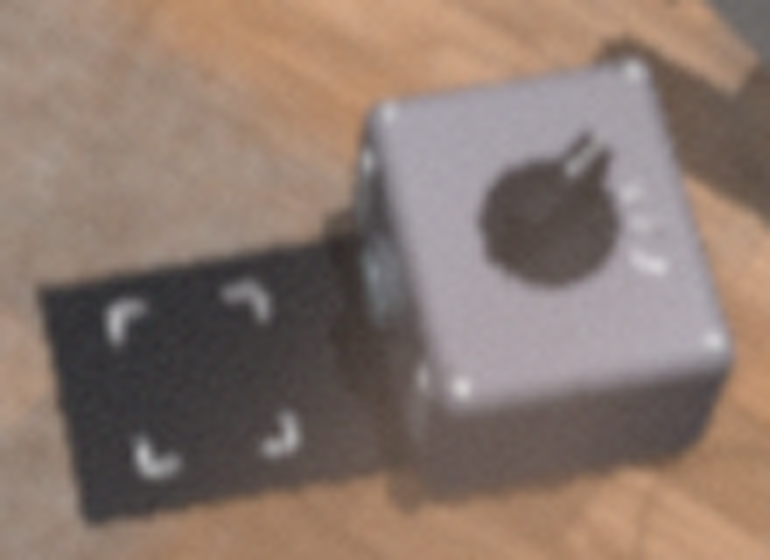

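White box at side (202,220) / top (210,217) is the specimen. It is upright at about (0.659, 0.1155), and its beetle sticks out toward world −y. The blue box stands in front of it and green is to its left. The scanner's front faces +y with its stage at about (0.598, −0.101). The dial's line end heads about −52°.

{"method": "jog_arm", "body": {"moves": [[[8.54, -3.07, -1.79, 0, 0, 0, 0], [8.54, -3.07, -1.79, 0, 0, 0, 0], [8.54, -3.07, -1.79, 0, 0, 0, 0], [8.54, -3.07, -1.79, 0, 0, 0, 0], [8.54, -3.07, -1.79, 0, 0, 0, 0], [8.54, -3.07, -1.79, 0, 0, 0, 0], [8.54, -3.07, -1.79, 0, 0, 0, 0], [8.54, -3.07, -1.79, 0, 0, 0, 0], [8.54, -3.07, -1.79, 0, 0, 0, 0], [8.54, -3.07, -1.79, 0, 0, 0, 0], [8.54, -3.07, -1.79, 0, 0, 0, 0], [8.54, -3.07, -1.79, 0, 0, 0, 0], [8.54, -3.07, -1.79, 0, 0, 0, 0], [8.54, -3.07, -1.79, 0, 0, 0, 0], [8.54, -3.07, -1.79, 0, 0, 0, 0], [8.54, -3.07, -1.79, 0, 0, 0, 0], [8.54, -3.07, -1.79, 0, 0, 0, 0], [8.54, -3.07, -1.79, 0, 0, 0, 0], [8.54, -3.07, -1.79, 0, 0, 0, 0], [8.54, -3.07, -1.79, 0, 0, 0, 0]]]}}

```text
time: 2.57
tool_pos: [0.6606, 0.114, 0.2313]
tool_rot: [0.0, 0.118, 0.993, 0.0]
contact_force: [1.0, 0.8, 0.6]
gripper_width: 1.0
grasp_force: 0.0
```

{"method": "jog_arm", "body": {"moves": [[[8.54, 0, 0, 0, 0, 0, 0.124], [8.54, 0, 0, 0, 0, 0, 0.124], [8.54, 0, 0, 0, 0, 0, 0.124], [8.54, 0, 0, 0, 0, 0, 0.124], [8.54, 0, 0, 0, 0, 0, 0.124], [8.54, 0, 0, 0, 0, 0, 0.124], [8.54, 0, 0, 0, 0, 0, 0.124], [8.54, 0, 0, 0, 0, 0, 0.124], [8.54, 0, 0, 0, 0, 0, 0.124], [8.54, 0, 0, 0, 0, 0, 0], [8.54, 0, 0, 0, 0, 0, 0]]]}}

```text
time: 3.48
tool_pos: [0.6595, 0.1155, 0.2313]
tool_rot: [0.0, 0.625, 0.781, -0.0]
contact_force: [-0.1, -0.1, 0.3]
gripper_width: 0.999
grasp_force: 0.0
```

```bash
cat >> h.py <<'E'
def go(x,y,z,h):
    s=state();R=Ro.from_quat(s["tool_rot"],scalar_first=True).as_matrix()
    g=np.radians(h);Rg=np.array([[-np.sin(-g+0)*-1*-1 if 0 else np.sin(g),np.cos(g),0],[-np.cos(g),np.sin(g),0],[0,0,-1]])
    # tool y heads g, z down, x = y x z
    yv=np.array([np.cos(g),np.sin(g),0]);zv=np.array([0,0,-1.]);Rg=np.c_[np.cross(yv,zv),yv,zv]
    print("t",round(s["time"],2),"tcp",np.round(s["tool_pos"],4),"heading",round(np.degrees(np.arctan2(R[1,1],R[0,1])),1),
      "| shift cm",np.round(R.T@(np.array([x,y,z])-s["tool_pos"])*100,2),"turn",np.round(Ro.from_matrix(R.T@Rg).as_rotvec(),3),
      "w",round(float(s["gripper_width"]),3),"gf",round(float(s["grasp_force"]),1),"F",np.round(s["contact_force"],1),"q",np.round(s["joint_pos"],2))
E
sed -i '/if 0 else/c\    g=np.radians(h)' h.py
python3 - <<'E'
from h import *
go(.659,.1155,.078,12.3)
f=grab_frame("wrist");P=cloud(f);cv2.imwrite("pics/d.png",f["color"])
z=P[...,2];q=P[(f["depth"]>0)&(z>.112)&(z<.125)&(abs(P[...,0]-.66)<.06)&(abs(P[...,1]-.115)<.05)]
if len(q): r=cv2.minAreaRect((q[:,:2]*1000).astype(np.float32));print(len(q),r,np.median(q,0))
E
```

```text
t 3.48 tcp [0.6595 0.1155 0.2313] heading 12.7 | shift cm [ 1.000e-02 -5.000e-02  1.533e+01] turn [-0.     0.     0.006] w 0.999 gf 0.0 F [-0.1 -0.1  0.3] q [ 0.06  0.16  1.5  -0.    1.48 -0.16]
1681 ((660.0961303710938, 124.98889923095703), (47.0955696105957, 22.400108337402344), 12.182151794433594) [0.65993475 0.12577236 0.1179473 ]
```

View pics/d.png

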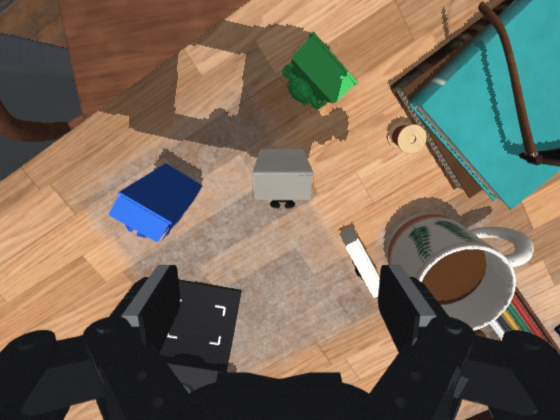

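{"method": "jog_arm", "body": {"moves": [[[8.54, 0.8, 0.1, 1.9, 0, 0, 0.006], [8.54, 0, 0, 2.0, 0, 0, 0], [8.54, 0, 0, 2.0, 0, 0, 0], [8.54, 0, 0, 2.0, 0, 0, 0], [8.54, 0, 0, 2.0, 0, 0, 0], [8.54, 0, 0, 2.0, 0, 0, 0], [8.54, 0, 0, 2.0, 0, 0, 0], [8.54, 0, 0, 1.4, 0, 0, 0], [8.54, 0, 0, 0, 0, 0, 0], [6, 0, 0, 0, 0, 0, 0], [4, 0, 0, 0, 0, 0, 0], [3, 0, 0, 0, 0, 0, 0], [3, 0, 0, 0, 0, 0, 0], [3, 0, 0, 0, 0, 0, 0], [3, 0, 0, 0, 0, 0, 0], [3, 0, 0, 0, 0, 0, 0], [3, 0, 0, 0, 0, 0, 0], [3, 0, 0, 0, 0, 0, 0]]]}}

```text
time: 5.03
tool_pos: [0.6603, 0.1237, 0.0807]
tool_rot: [0.001, 0.628, 0.778, 0.001]
contact_force: [1.3, -0.3, 6.1]
gripper_width: 0.542
grasp_force: 62.4
```

{"method": "jog_arm", "body": {"moves": [[[3, 0, 0, -1, 0, 0, 0], [3, 0, 0, -1, 0, 0, 0], [3, 0, 0, -1, 0, 0, 0], [3, 0, 0, -1.2, 0, 0, 0], [3, 0, 0, 0, 0, 0, 0], [3, 0, 0, 0, 0, 0, 0]]]}}

```text
time: 5.53
tool_pos: [0.6596, 0.1236, 0.122]
tool_rot: [0.001, 0.628, 0.778, 0.001]
contact_force: [0.2, -0.6, -1.2]
gripper_width: 0.544
grasp_force: 61.8
```

```bash
python3 - <<'E'
from h import *
go(.598+.008,-.101,.120,-88)
f=grab_frame("side");P=cloud(f)
for n in("side","top"):
    f=grab_frame(n);P=cloud(f);x,y,z=np.moveaxis(P,-1,0)
    m=(f["depth"]>0)&(abs(x-.66)<.06)&(abs(y-.115)<.05)&(z>.01)&(z<.1)
    q=P[m];r=cv2.minAreaRect((q[:,:2]*1000).astype(np.float32));print(len(q),r,np.percentile(q[:,2],[1,99]))
E
```

```text
t 5.53 tcp [0.6596 0.1236 0.122 ] heading 12.1 | shift cm [-20.83  -9.96   0.18] turn [ 0.002 -0.002  1.748] w 0.544 gf 61.8 F [ 0.2 -0.6 -1.2] q [ 0.07  0.24  1.59 -0.    1.31 -0.14]
300 ((654.2639770507812, 110.11505126953125), (29.487051010131836, 52.88787841796875), 72.89103698730469) [0.04383168 0.09919972]Traceback (most recent call last):
  File "<stdin>", line 7, in <module>
    return _quantile_unchecked(
        a, q, axis, out, overwrite_input, method, keepdims, weights)
    return _ureduce(a,
                    func=_quantile_ureduce_func,
    ...<5 lines>...
                    overwrite_input=overwrite_input,
                    method=method)
    r = func(a, **kwargs)
    result = _quantile(arr,
                       quantiles=q,
    ...<2 lines>...
                       out=out,
                       weights=wgt)
    slices_having_nans = np.isnan(arr[-1, ...])
                                  ~~~^^^^^^^^^
IndexError: index -1 is out of bounds for axis 0 with size 0
```

{"method": "jog_arm", "body": {"moves": [[[3, -2.08, -1.0, 0, 0, 0, 0], [3, -2.08, -1.0, 0, 0, 0, 0], [3, -2.08, -1.0, 0, 0, 0, 0], [3, -2.08, -1.0, 0, 0, 0, 0], [3, -2.08, -1.0, 0, 0, 0, 0], [3, -2.08, -1.0, 0, 0, 0, 0], [3, -2.08, -1.0, 0, 0, 0, 0], [3, -2.08, -1.0, 0, 0, 0, 0], [3, -2.08, -1.0, 0, 0, 0, 0], [3, -2.08, -1.0, 0, 0, 0, 0], [3, 0, 0, 0, 0, 0, 0]]]}}

```text
time: 6.6
tool_pos: [0.6034, -0.1042, 0.1193]
tool_rot: [-0.0, 0.63, 0.777, -0.001]
contact_force: [0.0, -0.2, -2.3]
gripper_width: 0.542
grasp_force: 61.9
```

{"method": "jog_arm", "body": {"moves": [[[3, 0, 0, 0, 0, 0, 0.117], [3, 0, 0, 0, 0, 0, 0.117], [3, 0, 0, 0, 0, 0, 0.117], [3, 0, 0, 0, 0, 0, 0.117], [3, 0, 0, 0, 0, 0, 0.117], [3, 0, 0, 0, 0, 0, 0.117], [3, 0, 0, 0, 0, 0, 0.117], [3, 0, 0, 0, 0, 0, 0.117], [3, 0, 0, 0, 0, 0, 0.117], [3, 0, 0, 0, 0, 0, 0.117], [3, 0, 0, 0, 0, 0, 0.117], [3, 0, 0, 0, 0, 0, 0.117], [3, 0, 0, 0, 0, 0, 0.117], [3, 0, 0, 0, 0, 0, 0.117], [3, 0, 0, 0, 0, 0, 0.11], [3, 0, 0, 0.9, 0, 0, 0], [3, 0, 0, 0.9, 0, 0, 0], [3, 0, 0, 0, 0, 0, 0]]]}}

```text
time: 8.1
tool_pos: [0.6027, -0.1, 0.0987]
tool_rot: [-0.001, 1.0, 0.019, -0.003]
contact_force: [-0.8, -0.2, -1.6]
gripper_width: 0.536
grasp_force: 62.0
```

```bash
python3 - <<'E'
from h import *
go(.6063,-.1007,.103,-88)
f=grab_frame("top");g=grab_frame("side")
cv2.imwrite("pics/e.png",np.hstack([cv2.resize(k["color"][150:290,270:400],None,fx=3,fy=3) for k in(f,g)]))
E
```

```text
t 8.1 tcp [ 0.6027 -0.1     0.0987] heading -87.9 | shift cm [ 0.35  0.08 -0.43] turn [-0.002  0.005  0.002] w 0.536 gf 62.0 F [-0.8 -0.2 -1.6] q [-0.29  0.14  1.75  0.    1.26  1.25]
```

View pics/e.png

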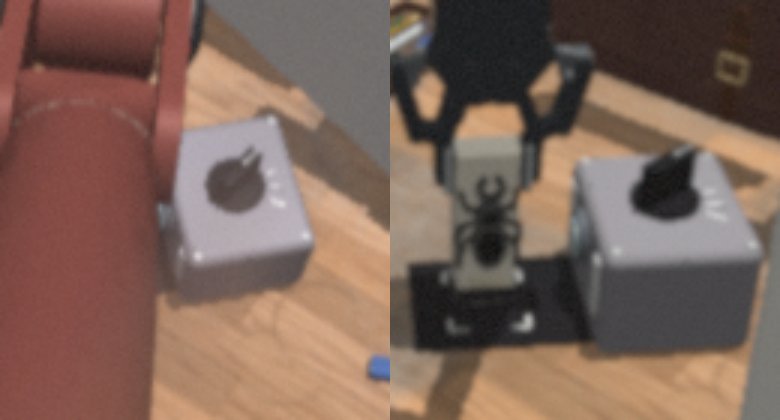

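The side view shows the beetle facing the robot (around 490,240 in the picture), so the box's right side faces the lens. The box is upright over the marks. I'll hold it there, then turn it half round.

{"method": "jog_arm", "body": {"moves": [[[3, 0.35, 0.1, -0.3, 0, 0, 0], [3, 0, 0, 0, 0, 0, 0], [3, 0, 0, 0, 0, 0, 0], [3, 0, 0, 0, 0, 0, 0], [3, 0, 0, 0, 0, 0, 0], [3, 0, 0, 0, 0, 0, 0], [3, 0, 0, 0, 0, 0, 0], [3, 0, 0, 0, 0, 0, 0], [3, 0, 0, 0, 0, 0, 0], [3, 0, 0, 0, 0, 0, 0], [3, 0, 0, 0, 0, 0, 0], [3, 0, 0, 0, 0, 0, 0], [3, 0, 0, 0, 0, 0, 0]]]}}

```text
time: 9.28
tool_pos: [0.6083, -0.1018, 0.1053]
tool_rot: [0.0, 1.0, 0.017, 0.0]
contact_force: [0.4, -0.3, -0.9]
gripper_width: 0.543
grasp_force: 62.0
```

{"method": "jog_arm", "body": {"moves": [[[3, 0, 0, 0, 0, 0, -0.12], [3, 0, 0, 0, 0, 0, -0.12], [3, 0, 0, 0, 0, 0, -0.12], [3, 0, 0, 0, 0, 0, -0.12], [3, 0, 0, 0, 0, 0, -0.12], [3, 0, 0, 0, 0, 0, -0.12], [3, 0, 0, 0, 0, 0, -0.12], [3, 0, 0, 0, 0, 0, -0.12], [3, 0, 0, 0, 0, 0, -0.12], [3, 0, 0, 0, 0, 0, -0.12], [3, 0, 0, 0, 0, 0, -0.12], [3, 0, 0, 0, 0, 0, -0.12], [3, 0, 0, 0, 0, 0, -0.12]]]}}

```text
time: 10.37
tool_pos: [0.6083, -0.1018, 0.1053]
tool_rot: [-0.0, 0.696, 0.718, -0.0]
contact_force: [0.5, -1.2, -0.6]
gripper_width: 0.539
grasp_force: 61.7
```

{"method": "jog_arm", "body": {"moves": [[[3, 0, 0, 0, 0, 0, -0.12], [3, 0, 0, 0, 0, 0, -0.12], [3, 0, 0, 0, 0, 0, -0.12], [3, 0, 0, 0, 0, 0, -0.12], [3, 0, 0, 0, 0, 0, -0.12], [3, 0, 0, 0, 0, 0, -0.12], [3, 0, 0, 0, 0, 0, -0.12], [3, 0, 0, 0, 0, 0, -0.12], [3, 0, 0, 0, 0, 0, -0.12], [3, 0, 0, 0, 0, 0, -0.12], [3, 0, 0, 0, 0, 0, -0.12], [3, 0, 0, 0, 0, 0, -0.12], [3, 0, 0, 0, 0, 0, -0.02], [3, 0, 0, 0, 0, 0, 0], [3, 0, 0, 0, 0, 0, 0]]]}}

```text
time: 11.62
tool_pos: [0.6083, -0.1018, 0.1053]
tool_rot: [0.0, 0.045, 0.999, -0.0]
contact_force: [-1.3, -0.3, -1.8]
gripper_width: 0.546
grasp_force: 61.7
```

```bash
python3 - <<'E'
from h import *
go(.598-.0083,-.101,.102,92)
E
```

```text
t 11.62 tcp [ 0.6083 -0.1018  0.1053] heading 84.9 | shift cm [ 1.86 -0.09  0.33] turn [-0.     0.    -0.124] w 0.546 gf 61.7 F [-1.3 -0.3 -1.8] q [-0.29  0.14  1.74 -0.    1.26 -1.77]
```

{"method": "jog_arm", "body": {"moves": [[[3, 1.0, 0, 0.2, 0, 0, -0.06], [3, 0.9, -0.1, 0.1, 0, 0, -0.06], [3, 0, 0, 0, 0, 0, 0], [3, 0, 0, 0, 0, 0, 0], [3, 0, 0, 0, 0, 0, 0], [3, 0, 0, 0, 0, 0, 0], [3, 0, 0, 0, 0, 0, 0], [3, 0, 0, 0, 0, 0, 0], [3, 0, 0, 0, 0, 0, 0], [3, 0, 0, 0, 0, 0, 0], [3, 0, 0, 0, 0, 0, 0], [3, 0, 0, 0, 0, 0, 0], [3, 0, 0, 0, 0, 0, 0], [3, 0, 0, 0, 0, 0, 0]]]}}

```text
time: 12.78
tool_pos: [0.5893, -0.1016, 0.1023]
tool_rot: [0.0, -0.017, 1.0, 0.0]
contact_force: [0.1, -0.1, -0.9]
gripper_width: 0.545
grasp_force: 61.8
```

```bash
python3 - <<'E'
from h import *
go(.598-.0083,-.101,.102,92)
go(.598,-.101+.0083,.086,2)
f=grab_frame("wrist");g=grab_frame("side")
cv2.imwrite("pics/f.png",np.hstack([cv2.resize(g["color"][150:290,270:400],None,fx=3,fy=3),f["color"][:,:400]]))
E
```

```text
t 12.78 tcp [ 0.5893 -0.1016  0.1023] heading 91.9 | shift cm [-0.04  0.06  0.03] turn [ 0.     0.    -0.002] w 0.545 gf 61.8 F [ 0.1 -0.1 -0.9] q [-0.3   0.1   1.78  0.    1.25 -1.9 ]
t 12.78 tcp [ 0.5893 -0.1016  0.1023] heading 91.9 | shift cm [-0.9   0.86  1.63] turn [ 0.    -0.     1.569] w 0.545 gf 61.8 F [ 0.1 -0.1 -0.9] q [-0.3   0.1   1.78  0.    1.25 -1.9 ]
```

View pics/f.png

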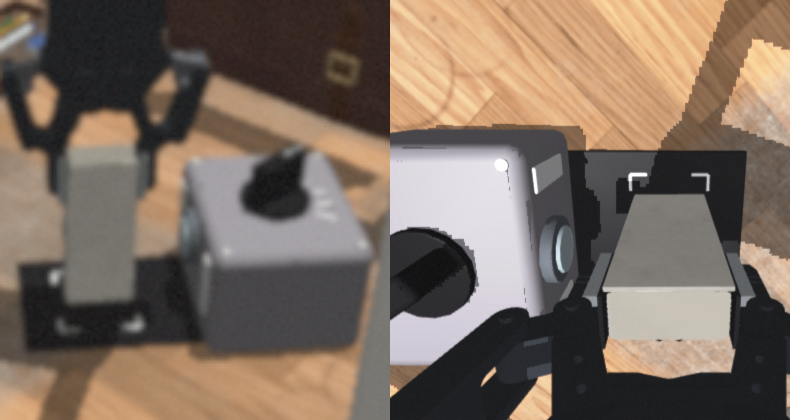

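The closed back now faces the robot, so the left side is toward the lens. I'll turn it a quarter back and lower it.

{"method": "jog_arm", "body": {"moves": [[[3, -0.9, 0.9, 0, 0, 0, 0.12], [3, 0, 0, 0, 0, 0, 0.12], [3, 0, 0, 0, 0, 0, 0.12], [3, 0, 0, 0, 0, 0, 0.12], [3, 0, 0, 0, 0, 0, 0.12], [3, 0, 0, 0, 0, 0, 0.12], [3, 0, 0, 0, 0, 0, 0.12], [3, 0, 0, 0, 0, 0, 0.12], [3, 0, 0, 0, 0, 0, 0.12], [3, 0, 0, 0, 0, 0, 0.12], [3, 0, 0, 0, 0, 0, 0.12], [3, 0, 0, 0, 0, 0, 0.12], [3, 0, 0, 0, 0, 0, 0.12], [3, 0, 0, 0.6, 0, 0, 0.01], [3, 0, 0, 0.4, 0, 0, 0], [3, 0, 0, 0.2, 0, 0, 0], [3, 0, 0, 0, 0, 0, 0], [3, 0, 0, 0, 0, 0, 0]]]}}

```text
time: 14.38
tool_pos: [0.5977, -0.0923, 0.0898]
tool_rot: [-0.0, 0.695, 0.719, -0.0]
contact_force: [0.1, 0.4, -2.8]
gripper_width: 0.545
grasp_force: 62.1
```

```bash
python3 - <<'E'
from h import *
go(.598,-.101+.0083,.0847,2)
g=grab_frame("side");P=cloud(g);x,y,z=np.moveaxis(P,-1,0)
# box visible side facing robot, upright part below fingers
m=(g["depth"]>0)&(x>.54)&(x<.66)&(y>-.16)&(y<-.05)&(z>.02)&(z<.075)
q=P[m];r=cv2.minAreaRect((q[:,:2]*1000).astype(np.float32));print(len(q),r,np.percentile(q,[2,50,98],axis=0).round(3))
E
```

```text
t 14.38 tcp [ 0.5977 -0.0923  0.0898] heading 2.0 | shift cm [-0.05  0.03  0.51] turn [-0.001 -0.     0.   ] w 0.545 gf 62.1 F [ 0.1  0.4 -2.8] q [-0.28  0.13  1.77  0.    1.24 -0.31]
349 ((586.2697143554688, -97.9403305053711), (40.629337310791016, 32.17860412597656), 82.0278091430664) [[ 0.573 -0.118  0.021]
 [ 0.576 -0.095  0.053]
 [ 0.603 -0.08   0.074]]
```

{"method": "jog_arm", "body": {"moves": [[[3, 0, 0, 0.2, 0, 0, 0], [3, 0, 0, 0.2, 0, 0, 0], [3, 0, 0, 0.1, 0, 0, 0], [3, 0, 0, 0, 0, 0, 0], [3, 0, 0, 0, 0, 0, 0]]]}}

```text
time: 14.85
tool_pos: [0.5979, -0.0923, 0.0852]
tool_rot: [-0.0, 0.695, 0.719, -0.0]
contact_force: [0.0, 1.0, 0.1]
gripper_width: 0.546
grasp_force: 62.1
```

{"method": "jog_arm", "body": {"moves": [[[3, 0, 0, 0.1, 0, 0, 0], [3, 0, 0, 0, 0, 0, 0], [3, 0, 0, 0, 0, 0, 0]]]}}

```text
time: 15.1
tool_pos: [0.5983, -0.0924, 0.0846]
tool_rot: [0.0, 0.695, 0.719, 0.0]
contact_force: [-0.9, 0.7, -1.1]
gripper_width: 0.543
grasp_force: 62.0
```

{"method": "jog_arm", "body": {"moves": [[[3, 0, 0, 0.1, 0, 0, 0], [3, 0, 0, 0, 0, 0, 0], [3, 0, 0, 0, 0, 0, 0]]]}}

```text
time: 15.35
tool_pos: [0.5983, -0.0924, 0.0846]
tool_rot: [0.0, 0.695, 0.719, 0.0]
contact_force: [-2.1, 0.4, 4.6]
gripper_width: 0.544
grasp_force: 62.5
```

Contact is felt (z stopped at 0.0846, 4.6 N up). I'll open and rise.

{"method": "jog_arm", "body": {"moves": [[[5.5, 0, 0, 0, 0, 0, 0], [6.5, 0, 0, 0, 0, 0, 0], [8.5, 0, 0, 0, 0, 0, 0], [8.5, 0, 0, 0, 0, 0, 0], [8.5, 0, 0, 0, 0, 0, 0], [8.5, 0, 0, 0, 0, 0, 0], [8.5, 0, 0, -1, 0, 0, 0], [8.5, 0, 0, -2, 0, 0, 0], [8.5, 0, 0, -3, 0, 0, 0], [8.5, 0, 0, -3, 0, 0, 0], [8.5, 0, 0, -2, 0, 0, 0], [8.5, 0, 0, 0, 0, 0, 0], [8.5, 0, 0, 0, 0, 0, 0]]]}}

```text
time: 16.43
tool_pos: [0.5991, -0.0926, 0.196]
tool_rot: [0.002, 0.695, 0.719, 0.001]
contact_force: [0.4, -0.1, -0.6]
gripper_width: 0.995
grasp_force: 0.0
```

```bash
python3 - <<'E'
from h import *
go(.602,-.2265,.20,37.5)
for n in("side","top","wrist"):
    f=grab_frame(n);P=cloud(f);x,y,z=np.moveaxis(P,-1,0)
    if n=="wrist": cv2.imwrite("pics/g.png",f["color"])
    for lab,b in(("box",(.54,.66,-.16,-.05,.02,.112)),("boxtop",(.54,.66,-.16,-.05,.113,.13)),("housing",(.5,.7,-.3,-.13,.08,.088)),("bar",(.5,.7,-.3,-.15,.113,.13))):
        m=(f["depth"]>0)&(x>b[0])&(x<b[1])&(y>b[2])&(y<b[3])&(z>b[4])&(z<b[5])
        q=P[m]
        if len(q)>20: r=cv2.minAreaRect((q[:,:2]*1000).astype(np.float32));print(n,lab,len(q),np.round(r[0],1),np.round(r[1],1),round(r[2],1),"z",np.percentile(q[:,2],[2,50,98]).round(4))
E
```

```text
t 16.43 tcp [ 0.5991 -0.0926  0.196 ] heading 2.0 | shift cm [-13.39  -0.17  -0.38] turn [ 0.004  0.003 -0.62 ] w 0.995 gf 0.0 F [ 0.4 -0.1 -0.6] q [-0.28  0.03  1.7   0.    1.41 -0.31]
side box 633 [ 595.4 -100.4] [45.9 40.3] 3.1 z [0.0232 0.0691 0.1093]
side boxtop 183 [596.3 -91.5] [47.3 22. ] 2.2 z [0.1136 0.1219 0.124 ]
side housing 1421 [ 602.5 -223. ] [130.2 113. ] 2.4 z [0.0808 0.0858 0.0875]
side bar 145 [ 603.4 -226.5] [16.  46.6] 39.2 z [0.1135 0.1218 0.1248]
top housing 1448 [ 601.1 -225.3] [129.5 114.2] 2.8 z [0.0806 0.0847 0.0877]
top bar 108 [ 602.4 -228.2] [14.3 44.7] 36.8 z [0.1138 0.1216 0.1255]
wrist box 1775 [598.9 -97.3] [46.9 35.2] 2.4 z [0.0238 0.0806 0.1109]
wrist boxtop 2411 [598.9 -97.9] [47.4 36.4] 2.3 z [0.1148 0.1219 0.1233]
wrist housing 10019 [ 603.8 -220.7] [128.5  99.4] 1.7 z [0.0811 0.0858 0.0872]
wrist bar 661 [ 600.5 -220.8] [14.3 32.8] 35.7 z [0.1134 0.1222 0.1244]
```

View pics/g.png

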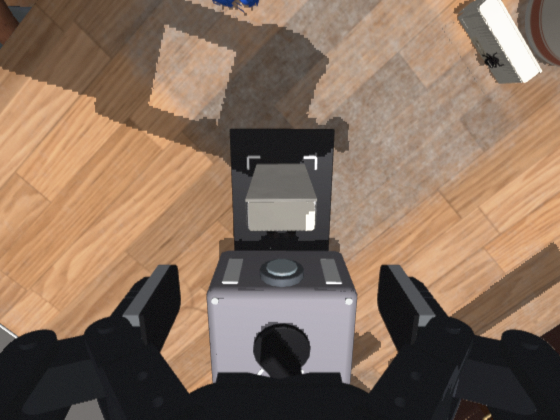

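The box stands on the mark at (0.597, −0.100), square and upright. Next is the dial at (0.602, −0.2265), with the bar heading about −52°.

{"method": "jog_arm", "body": {"moves": [[[8.5, -2.7, 0, 0, 0, 0, 0], [8.5, -2.7, 0, 0, 0, 0, 0], [8.5, -2.7, 0, 0, 0, 0, 0], [8.5, -2.7, 0, 0, 0, 0, 0], [8.5, -2.6, -0.2, 0, 0, 0, 0], [8.5, 0, 0, 0, 0, 0, -0.124], [8.5, 0, 0, 0, 0, 0, -0.124], [8.5, 0, 0, 0, 0, 0, -0.124], [8.5, 0, 0, 0, 0, 0, -0.124], [8.5, 0, 0, 0, 0, 0, -0.124], [8.5, 0, 0, 0, 0, 0, 0], [8.5, 0, 0, 0, 0, 0, 0]]]}}

```text
time: 17.58
tool_pos: [0.5998, -0.226, 0.1915]
tool_rot: [-0.001, 0.444, 0.896, 0.0]
contact_force: [-0.8, 0.4, 0.5]
gripper_width: 0.998
grasp_force: 0.0
```

```bash
python3 - <<'E'
from h import *
go(.602,-.2265,.097,37.5)
E
```

```text
t 17.58 tcp [ 0.5998 -0.226   0.1915] heading 37.3 | shift cm [-0.2   0.15  9.45] turn [-0.001 -0.003 -0.004] w 0.998 gf 0.0 F [-0.8  0.4  0.5] q [-0.48  0.12  1.61  0.    1.42 -1.13]
```

{"method": "jog_arm", "body": {"moves": [[[8.5, -0.2, 0.15, 1.5, 0, 0, 0], [8.5, 0, 0, 2, 0, 0, 0], [8.5, 0, 0, 2, 0, 0, 0], [8.5, 0, 0, 2, 0, 0, 0], [8.5, 0, 0, 1, 0, 0, 0], [7, 0, 0, 0.8, 0, 0, 0], [5, 0, 0, 0, 0, 0, 0], [3, 0, 0, 0, 0, 0, 0], [1, 0, 0, 0, 0, 0, 0], [0.5, 0, 0, 0, 0, 0, 0], [0.5, 0, 0, 0, 0, 0, 0], [0.5, 0, 0, 0, 0, 0, 0], [0.5, 0, 0, 0, 0, 0, 0], [0.5, 0, 0, 0, 0, 0, 0], [0.5, 0, 0, 0, 0, 0, 0], [0.5, 0, 0, 0, 0, 0, 0]]]}}

```text
time: 18.92
tool_pos: [0.6045, -0.227, 0.1022]
tool_rot: [0.002, 0.443, 0.897, 0.001]
contact_force: [3.4, 3.0, 5.3]
gripper_width: 0.151
grasp_force: 61.7
```

```bash
python3 - <<'E'
from h import *
go(.602,-.2265,.097,37.5-68.75)
E
```

```text
t 18.92 tcp [ 0.6045 -0.227   0.1022] heading 37.4 | shift cm [ 0.19 -0.17  0.52] turn [4.000e-03 1.000e-03 1.199e+00] w 0.151 gf 61.7 F [3.4 3.  5.3] q [-0.47  0.21  1.67  0.    1.26 -1.13]
```

{"method": "jog_arm", "body": {"moves": [[[0.5, 0, 0.2, 0, 0, 0, 0.06], [0.5, 0, 0, 0, 0, 0, 0.1], [0.5, 0, 0, 0, 0, 0, 0.1], [0.5, 0, 0, 0, 0, 0, 0.1], [0.5, 0, 0, 0, 0, 0, 0.1], [0.5, 0, 0, 0, 0, 0, 0.1], [0.5, 0, 0, 0, 0, 0, 0.1], [0.5, 0, 0, 0, 0, 0, 0.1], [0.5, 0, 0, 0, 0, 0, 0.1], [0.5, 0, 0, 0, 0, 0, 0.1], [0.5, 0, 0, 0, 0, 0, 0.1], [0.5, 0, 0, 0, 0, 0, 0.1], [0.5, 0, 0, 0, 0, 0, 0.05], [0.5, 0, 0, 0, 0, 0, 0], [0.5, 0, 0, 0, 0, 0, 0], [0.5, 0, 0, 0, 0, 0, 0]]]}}

```text
time: 20.25
tool_pos: [0.6037, -0.2268, 0.1021]
tool_rot: [0.0, 0.874, 0.486, -0.002]
contact_force: [-5.5, -0.1, 10.0]
gripper_width: 0.148
grasp_force: 62.0
```

```bash
python3 - <<'E'
from h import *
go(.602,-.2265,.097,37.5-68.75)
print(state()["ft_torque"])
fs={n:grab_frame(n) for n in("wrist","side")}
cv2.imwrite("pics/i.png",np.hstack([fs["wrist"]["color"],cv2.resize(fs["side"]["color"][180:285,290:400],(240,229))[:, :].repeat(1,0) if 0 else cv2.copyMakeBorder(cv2.resize(fs["side"]["color"][190:260,330:390],(240,280)),0,140,0,0,0)]))
for n,f in fs.items():
    P=cloud(f);x,y,z=np.moveaxis(P,-1,0)
    for lab,b in(("box",(.54,.66,-.16,-.05,.02,.112)),("boxtop",(.54,.66,-.16,-.05,.113,.13)),("bar",(.56,.64,-.26,-.19,.1,.123))):
        q=P[(f["depth"]>0)&(x>b[0])&(x<b[1])&(y>b[2])&(y<b[3])&(z>b[4])&(z<b[5])]
        if len(q)>20: r=cv2.minAreaRect((q[:,:2]*1000).astype(np.float32));print(n,lab,len(q),np.round(r[0],1),np.round(r[1],1),round(r[2],1))
E
```

```text
t 20.25 tcp [ 0.6037 -0.2268  0.1021] heading -31.8 | shift cm [-0.06 -0.16  0.51] turn [-0.001  0.003 -0.01 ] w 0.148 gf 62.0 F [-5.5 -0.1 10. ] q [-0.47  0.21  1.67 -0.    1.27  0.08]
[0.16542053 0.97825214 0.03168979]
wrist box 8690 [ 600.2 -106.7] [51.1 26.9] 12.5
wrist boxtop 3034 [ 598.9 -103. ] [46.3 26.5] 3.0
wrist bar 2779 [ 604.5 -225.8] [36.7 39. ] 10.2
side box 635 [ 595.2 -100.6] [45.6 40.4] 2.3
side boxtop 182 [596.7 -91.6] [47.2 22. ] 2.4
side bar 183 [ 595.3 -224.1] [44.4 23.8] 73.4
```

View pics/i.png

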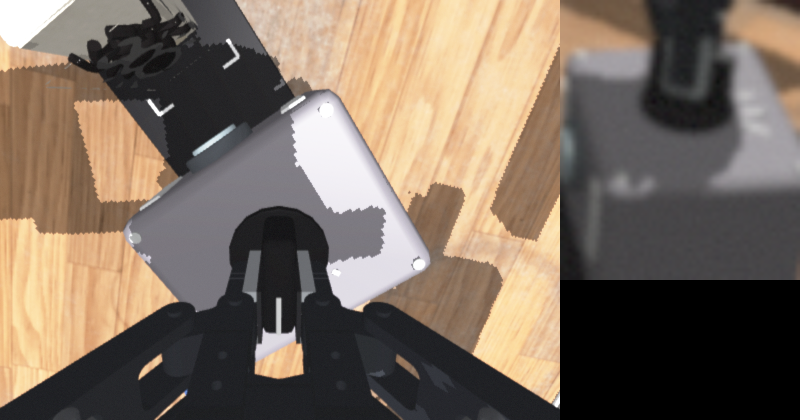

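The wrist view shows the bar square between the pads, its white line near (279,315). The tool has turned 69.2° (1.21 rad), which is the third click, and the box still stands on its mark with the beetle toward the lens. Handing in.

{"method": "jog_arm", "body": {"moves": [[[0.5, 0, 0, 0, 0, 0, 0], [0.5, 0, 0, 0, 0, 0, 0], [0.5, 0, 0, 0, 0, 0, 0], [0.5, 0, 0, 0, 0, 0, 0], [0.5, 0, 0, 0, 0, 0, 0], [0.5, 0, 0, 0, 0, 0, 0]]]}}

```text
time: 20.85
tool_pos: [0.6037, -0.2268, 0.1021]
tool_rot: [0.0, 0.874, 0.486, -0.002]
contact_force: [-4.5, 0.6, 9.8]
gripper_width: 0.149
grasp_force: 62.0
```

```bash
python3 -c "
from h import *
go(.602,-.2265,.1,-31.25); print(job_done())"
```

```text
t 20.85 tcp [ 0.6037 -0.2268  0.1021] heading -31.8 | shift cm [-0.06 -0.16  0.21] turn [-0.001  0.003 -0.01 ] w 0.149 gf 62.0 F [-4.5  0.6  9.8] q [-0.47  0.21  1.67 -0.    1.27  0.08]
the job is handed in; nothing more can be done
None
```

The job is handed in at 20.9 s: I showed the box's right side then its left to the lens, stood it on the mark with the beetle facing the lens, and the gripper is holding the dial at about 1.21 rad (third click); no verdict was returned.

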